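# Clear a crossed clamp knob on a microplate shaker and release its transport lock

### The arm

A 7-joint arm with a two-finger parallel gripper is mounted at the origin on a cart in front of the work surface, level with it; the furniture and walls round the work are solid. World frame = base frame: x ahead of the robot, y to its left, z up, the work surface at z = 0. Lengths are in mm, angles in degrees, forces in N, time in s.
With the tool pointing down it reaches from about 350 to 900 mm from the base axis. Payload 7.2 kg.
Tool frame: the origin (TCP) lies at the very end of the fingers, on their centre line; the grasp point (between the pads) lies 19 mm behind it (tcp_to_grasp is the distance from the TCP to the grasp point, in mm); z points along the fingers, x is the direction in which the jaws open and shut, and the axes are right-handed (so a half turn about z gives the same grasp; the last joint's range is limited). The gripper opens to 85 mm and grips with 20 to 120 N. Pads are 22 mm wide; open, the fingers measure 114 mm over their backs; the gripper's body (76 mm by 85 mm) begins 54 mm behind the grasp point. The pads swing forward as they close: fully open they stand 13 mm farther back than shut.
Start: joints at [62.556, 23.554, -0.728, 91.456, 0.321, 64.991, -4.71], TCP at [249.578, -573.009, 231.297] pointing down, gripper open.
Joint ranges: [-169.25, 169.25], [-16.82, 113.86], [-84.01, 82.57], [7.8, 145.47], [-59.2, 239.2], [7.22, 106.19], [-163.78, 163.78]. Speed limits (degrees/s): [136.94, 136.94, 172.46, 172.46, 180, 180, 180].

### API

Orientations are given as a 3x3 rotation matrix whose columns are the frame's x, y, z axes.
In Python, from plant import * gives the robot as it stands. The module is installed in compiled form; this text tells all that it offers. Calls block until the motion is done:
- goto(position, orientation): joint-space move of the TCP to a pose.
- movel(position, rot=None, feed=150): straight line of the TCP; rot=None keeps the orientation; feed is the mean speed in mm/s.
- move_joints(angles): joint-space move.
- ungrasp() and gripper_close(grasp_force=None): open the fingers fully, or close them until they stop; grasp_force is the grip in N (None keeps the last).
- wait(seconds).
- solve_ik(position, orientation): joint angles nearest the present ones, or None.
- sense(): the state.
- grab_frame(name): name is "scene" or "side" or "wrist"; returns the picture (400x640x3 uint8, red, green, blue); there is no depth.
- get_calibration(name): a dict with "fx", "fy", "cx", "cy" (pixels), "position" and "attitude" of the camera in the world; the wrist camera has in their place "hand_eye" (4x4, takes a point from camera to tool coordinates, whose origin is the TCP and whose axes are the tool frame's). Camera axes: x right, y down, z forward; pixel columns grow to the right and rows downward; lengths in mm; the calibration is good to about 2 mm. A picture is of the moment at which its call begins: read the wrist's pose just before it. get_calibration takes no time and is no camera call.
A pose or a line that the arm cannot do raises IKError and nothing moves.
- job_done(): hands the job in, once; it reports no verdict.
Trained networks look in the newest picture that a camera, given by its name, has taken for a name from the list of things; names that differ only in an ending like _2 or _b are one class to them, and where a whole thing is asked for, a point or a joint stands for the part that bears it (a point fixed in the world has none). Each returns a list of dicts, best first, with "conf" (0 to 1); they miss things now and then, are a little off and sometimes report something else, mostly with a low value. They report only what shows in the picture. A call takes as long as a camera call.
- outline_of(target, camera): "mask" (400x640 bool, what is visible of it) and "position" ([column, row] in pixels, amid what is visible of it).
The state is a dict: "t": time; "joints": joint angles; "dq": joint speeds; "effort": joint torques, N m; "ee_pos": TCP position; "eef_rot": TCP orientation; "ft_force": force on the tool from outside, world axes, zero at the start; "ft_torque": the same for the moment, N m; "grip_width": finger opening in mm.
Only numpy, scipy, OpenCV 4.12 (cv2) and the standard library are available. Lean on these libraries where they do the work, as an engineer would, in place of code of your own. Each camera call takes 0.05 s, during which the arm holds its last target.

### The job

The microplate shaker has to be made ready for a run, but its black clamp knob was put on crossed and only jams if it is screwed down as it sits. Turn the knob backwards (counter-clockwise seen from above) until it clicks down into the start of the thread, then screw it clockwise fully home so that the clamp arm presses on the microplate; only then slide the orange transport lock all the way to its end stop at the green dot. Leave the microplate, the cup on the shaker and the things standing round it undisturbed, and let go of everything.

Things in the scene. Friction and masses are not known exactly. Their poses are not given: they have to be found in the camera images.
- shaker: Fixed bench shaker: ivory housing 245 x 240 mm, 55 mm high; aluminium platform with black mat at height 69 mm. Origin on the worktop below it; x points from the control deck (orange lock) to the back, y left, z up. In mm: housing x -140..105, platform x -80..105, y -125..125; stud at x 20, y -10; clamp arm, 24 wide, from the stud to y 82; lock track along y at x -112. Yaw up to 0.3 rad.
- knob_grip (a point): Middle of the black star knob, on its axis, half-way up; 123 mm above the worktop at the start, sinking with the knob. The knob is 46 mm in diameter (eight shallow lobes, white mark on one) and 32 mm high. Take it from above across its diameter, at any yaw. The top of the clamp arm lies 22 mm below this point (18 mm once it is pressed on the plate): fingertips must stay above it.
- clamp_knob (a joint): Knob angle, rad, growing clockwise from above. Starts crossed at 0.30 to 1.05: it sits on the crest of the first thread turn, turns back freely, jams forwards near 1.4. Below about -0.15 the crest ends and the knob can drop into the lead-in; a captive stop is at -0.55. Once dropped it screws forwards to a shoulder at 2.2 (fully home). Takes about 0.1 N m; stays where it is left.
- clamp_drop (a joint): How far the knob has sunk on its stud, m: 0 on the crest, 0.006 when clicked into the lead-in, 0.011 fully home. The click is a 6 mm drop by its own weight (about 1.7 N): it happens when the fingers let go or press lightly down, not while they hold the knob up. On the thread it sinks 2.4 mm per rad clockwise: follow it down.
- clamp_arm: Aluminium toe arm under the knob, 7 mm thick, with a rubber pad under its tip. It does not turn with the knob but goes down with it, meets the microplate after 7 mm of sink and is sprung: about 10 N on the plate at the shoulder. Origin on the stud axis at the height of the knob's underside.
- well_plate: The clear microplate, 128 x 86 mm and 15 mm high, lying on the platform's mat between low corner stops under the tip of the arm. Origin: centre of its underside.
- lock_grip (a point): Middle of the orange grip of the transport lock, 16 mm wide (shaker x), 22 mm long (shaker y), 30 mm high, on the deck in front of the platform. The point lies 11 mm below the grip's top, about 80 mm above the worktop. Under the grip is a foot 24 x 30 mm, its top 18 mm below this point; the deck lies 25 mm below this point.
- transport_lock (a joint): Position of the lock on its track, m: 0 at the red dot (bolt in the keeper on the platform's front edge, locked), 0.050 at the end stop at the green dot (bolt drawn, released). It starts at 0 to 0.015. It grows towards the shaker's +y. Sliding takes about 2 N and it stays where it is left.
- seed_cup: Cup of pulses with a red lid, 62 mm in diameter at the lid and 73 mm high, standing in a low round clip (70 mm) on the platform, close beside the knob on its -y side: its centre lies 68 to 95 mm from the knob's axis, differently each time. Its top is about 145 mm above the worktop, higher than the knob. Origin: centre of its underside.
- rack: Blue tube rack with capped tubes, 150 x 62 mm and 100 mm high, on the worktop to the left of the shaker. Origin: centre of its underside, long side along its y.
- bench_timer: White timer with three keys, 66 x 66 x 19 mm, on the worktop at the left front of the shaker. Origin: centre of its underside.
- spare_cup: Cup of dark beans with a red lid, 62 mm in diameter and 73 mm high, on the worktop to the right of the shaker. Origin: centre of its underside. Beyond it stand a fixed white pump bottle, 290 mm high, near x 0.63, y -0.19, and a tall brown box: come to the shaker over or in front of them.

How it is judged:
By the outcome, as a careful person would: the job done as asked, in the order asked, and still so for the second after the job is handed in, with the robot touching nothing.
It also fails if it takes over 61 s, if anything falls off the work surface, if the arm or the gripper's body presses on something with over 40 N, if the wrist force passes 120 N, or if a joint passes its speed limit or range.

## Working session

There is one attempt and no reset: what is moved stays moved. The work goes in short steps, each a Python script; the robot and the scene stay as the last script left them, time stands still between calls to the robot, and variables do not carry over. Pictures are saved under pics/ and viewed, and the job is handed in when it is done.

```bash
mkdir -p pics; ls; python3 - <<'E'
from plant import *
import cv2
s=sense();print(s['t'],s['ee_pos'],s['grip_width'])
for c in ['scene','side','wrist']:
    im=grab_frame(c);cv2.imwrite(f'pics/a_{c}.png',im[:,:,::-1]);print(c,get_calibration(c))
    for n in ['knob_grip','lock_grip','seed_cup','well_plate','clamp_arm']:
        if c=='wrist':continue
        r=outline_of(n,c)
        print(n,[(round(d['conf'],2),d['position'],d['mask'].sum()) for d in r[:2]])
print(sense()['t'])
E
```

```text
pics
0.0 [ 249.35411161 -572.55816509  230.44424347] 85.79492387211444
scene {'fx': 368.6708095672428, 'fy': 368.6708095672428, 'cx': 319.3875182150402, 'cy': 194.06623120246095, 'position': array([192.70992151, 891.19382871, 438.38770004]), 'attitude': array([[-0.90333278, -0.17156911,  0.39313348],
       [-0.42893735,  0.36479156, -0.82640176],
       [-0.00162676, -0.91514543, -0.40312057]])}
knob_grip [(0.75, [253.5, 190.4], np.int64(354))]
lock_grip [(0.62, [307.6, 223.4], np.int64(209))]
seed_cup [(0.67, [270.6, 182.1], np.int64(672))]
well_plate []
clamp_arm [(0.75, [241.4, 213.3], np.int64(294)), (0.58, [252.9, 188.7], np.int64(386))]
side {'fx': 493.2213431339525, 'fy': 493.2213431339525, 'cx': 318.1606291002959, 'cy': 201.71733510066127, 'position': array([ 757.45551112, -562.90791425, 1235.25938311]), 'attitude': array([[ 0.95975244,  0.23654665, -0.15139662],
       [ 0.280765  , -0.79506829,  0.53762201],
       [ 0.00680203, -0.55849091, -0.82948275]])}
knob_grip [(0.53, [359.4, 170.2], np.int64(222))]
lock_grip [(0.39, [311.1, 171.5], np.int64(84))]
seed_cup [(0.94, [350.3, 193.8], np.int64(454))]
well_plate [(0.72, [353.3, 145.8], np.int64(5))]
clamp_arm [(0.4, [359.7, 156.4], np.int64(76))]
wrist {'fx': 314.36328457733237, 'fy': 314.36328457733237, 'cx': 321.0791560707128, 'cy': 191.51839931031662, 'hand_eye': array([[ 9.99998464e-01,  1.68300457e-03, -4.89525333e-04,
         5.37689471e-01],
       [-1.46956042e-03,  9.57280645e-01,  2.89156718e-01,
        -7.31543013e+01],
       [ 9.55265202e-04, -2.89155554e-01,  9.57281648e-01,
        -1.41390685e+02],
       [ 0.00000000e+00,  0.00000000e+00,  0.00000000e+00,
         1.00000000e+00]])}
0.65
```

View pics/a_scene.png

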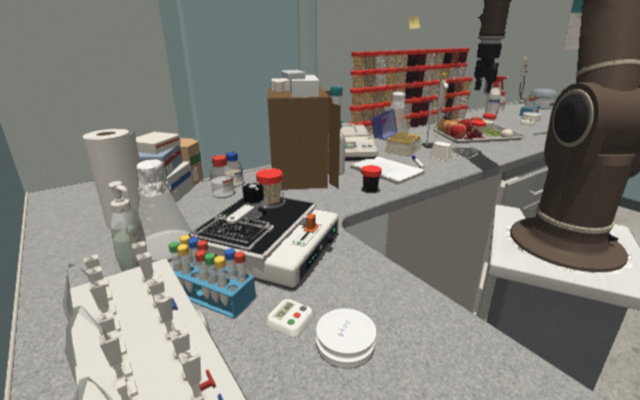

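View pics/a_side.png

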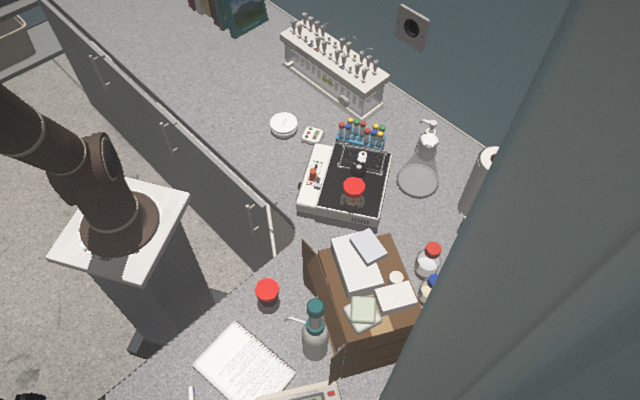

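```bash
cat > h.py <<'E'
import numpy as np, cv2
from plant import *
def ray(cal,px,T=None):
    d=np.array([(px[0]-cal['cx'])/cal['fx'],(px[1]-cal['cy'])/cal['fy'],1.])
    if T is None: return cal['position'],cal['attitude']@d
    p,R=T; H=cal['hand_eye']
    return p+R@H[:3,3], R@(H[:3,:3]@d)
def atz(cal,px,z,T=None):
    o,d=ray(cal,px,T); return o+d*(z-o[2])/d[2]
def proj(cal,P,T=None):
    P=np.asarray(P,float)
    if T is None: q=cal['attitude'].T@(P-cal['position'])
    else:
        p,R=T;H=cal['hand_eye']; q=H[:3,:3].T@(R.T@(P-p)-H[:3,3])
    return np.array([cal['fx']*q[0]/q[2]+cal['cx'],cal['fy']*q[1]/q[2]+cal['cy']])
def down(yaw): # tool x at yaw in the world (rad), z down
    c,s=np.cos(yaw),np.sin(yaw)
    return np.array([[c,s,0],[s,-c,0],[0,0,-1.]])
E
python3 - <<'E'
from h import *
s=get_calibration('scene');d=get_calibration('side')
print('knob',atz(s,[253.5,190.4],123),atz(d,[359.4,170.2],123))
print('lock',atz(s,[307.6,223.4],80),atz(d,[311.1,171.5],80))
print('cup',atz(s,[270.6,182.1],110),atz(d,[350.3,193.8],130))
E
```

```text
knob [638.3051962  287.72315238 123.        ] [636.49483373 295.10105607 123.        ]
lock [500.24933259 301.017804    80.        ] [496.54755321 282.89643792  80.        ]
cup [648.72278059 203.55448522 110.        ] [632.58037199 203.53326648 130.        ]
```

The scene view shows the shaker with the knob near (253,190), the cup at (270,182) and the lock at (308,223). The side view agrees, giving a knob at about (637,291). Next I check joint 7 range against yaw, and a safe path.

```bash
python3 - <<'E'
from h import *
s=sense();print(s['eef_rot'].round(2).tolist())
for a in range(-180,181,30):
    q=solve_ik([637,290,112],down(np.radians(a)));
    q2=solve_ik([500,290,75],down(np.radians(a)))
    print(a,None if q is None else np.round(q,0), None if q2 is None else np.round(q2,0))
for p,a in [((300,-400,430),-60),((420,-20,450),0),((600,290,330),30)]:
    q=solve_ik(p,down(np.radians(a)));print(p,None if q is None else np.round(q,0))
E
```

```text
[[0.4, -0.92, 0.0], [-0.92, -0.4, -0.0], [0.0, 0.0, -1.0]]
-180 [  9.  58. -71.  83.  55.  78. 115.] [ 11.  52. -71. 104.  54.  67. 102.]
-150 [ -66.   58.   71.   89.  -56.   75. -137.] [ 11.  52. -71. 104.  54.  67. 132.]
-120 [ -12.   39.  -26.   85.   19.   60. -162.] [ -60.   33.   35.  108.  -26.   47. -132.]
-90 [  -8.   41.  -33.   85.   24.   61. -136.] [  -7.   35.  -38.  105.   28.   50. -148.]
-60 [  -3.   44.  -42.   84.   31.   64. -111.] [  -6.   35.  -40.  105.   29.   51. -120.]
-30 [  2.  47. -51.  84.  38.  67. -85.] [  1.  40. -51. 104.  37.  55. -96.]
0 [  1.  47. -50.  84.  37.  67. -55.] [  8.  47. -64. 104.  48.  62. -74.]
30 [  0.  46. -48.  84.  36.  66. -24.] [  8.  46. -63. 104.  47.  61. -43.]
60 [  1.  46. -49.  84.  37.  67.   6.] [  8.  47. -65. 104.  48.  62. -14.]
90 [  2.  47. -51.  84.  38.  67.  35.] [  9.  48. -66. 104.  49.  63.  15.]
120 [  5.  51. -60.  84.  45.  71.  61.] [  6.  44. -60. 104.  44.  59.  49.]
150 [  9.  58. -71.  83.  55.  78.  85.] [ 11.  52. -71. 104.  54.  67.  72.]
180 [  9.  58. -71.  83.  55.  78. 115.] [ 11.  52. -71. 104.  54.  67. 102.]
(300, -400, 430) [ 52.   5.  -5.  89.   0.  86. -13.]
(420, -20, 450) [ 38.  -2. -39.  94.  -1.  88.  -1.]
(600, 290, 330) [  7.  39. -67.  74.  35.  89. -25.]
```

```bash
python3 - <<'E'
from h import *
import json
goto([300,-400,430],down(np.radians(-60)))
q=list(sense()['joints']);q[0]=-20;q[2]=0
move_joints(q)
goto([575,310,330],down(np.radians(15)))
s=sense();print(s['t'],s['joints'],s['ee_pos'])
T=(s['ee_pos'],s['eef_rot'])
im=grab_frame('wrist');cv2.imwrite('pics/b_wrist.png',im[:,:,::-1]);cal=get_calibration('wrist')
for n,z in [('knob_grip',125),('lock_grip',80),('seed_cup',145),('well_plate',84),('clamp_arm',101)]:
    for d in outline_of(n,'wrist')[:2]:
        ys,xs=np.nonzero(d['mask']);print(n,round(d['conf'],2),d['position'],len(xs),xs.min(),xs.max(),ys.min(),ys.max(),atz(cal,d['position'],z,T).round(1))
np.savez('b.npz',p=T[0],R=T[1])
E
```

```text
4.6083 [-28.52915195  23.19429836  -5.76101219  78.68410526   2.38527778
  78.1889343  -19.4436684 ] [575.71357787 308.29313519 331.01877107]
knob_grip 0.58 [370.5, 186.6] 1242 347 388 166 208 [637.1 298.  125. ]
lock_grip 0.72 [266.1, 162.9] 590 253 279 148 183 [510.1 283.2  80. ]
seed_cup 0.76 [356.1, 244.0] 2417 328 381 212 273 [637.2 233.1 145. ]
well_plate 0.85 [330.2, 96.4] 25 329 437 89 104 [567.1 382.   84. ]
clamp_arm 0.65 [377.6, 139.6] 1291 358 391 107 170 [633.4 349.4 101. ]
```

View pics/b_wrist.png

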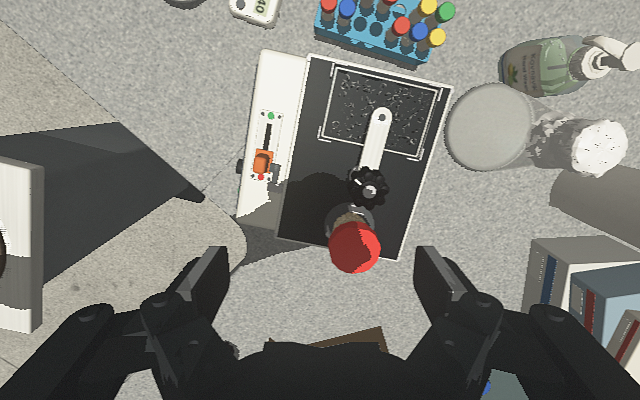

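The wrist view shows the knob at (368,187) with its white mark to the left at (357,183), the lid at (355,247), the orange grip at (263,160) and the green dot at (270,115). Platform corners are at (310,55), (452,88), (400,259) and (277,237). Next I fit the shaker pose.

```bash
python3 - <<'E'
from h import *
from scipy.optimize import least_squares
b=np.load('b.npz');T=(b['p'],b['R']);cal=get_calibration('wrist')
im=cv2.imread('pics/b_wrist.png')
cv2.imwrite('pics/b_zoom.png',cv2.resize(im[40:280,225:465],None,fx=2.5,fy=2.5,interpolation=cv2.INTER_CUBIC))
C=[((-80,125,69),(310,55)),((105,125,69),(452,88)),((105,-125,69),(400,259)),((-80,-125,69),(277,237))]
def W(v,P):
    c,s=np.cos(v[2]),np.sin(v[2]);return np.array([v[0]+c*P[0]-s*P[1],v[1]+s*P[0]+c*P[1],P[2]])
f=lambda v:np.concatenate([proj(cal,W(v,P),T)-np.array(p) for P,p in C])
r=least_squares(f,[620,300,0]);print(r.x,r.fun.round(1))
v=r.x
k=W(v,(20,-10,123));print('knob',k,proj(cal,k,T),'top',atz(cal,(369,187),135,T))
cup=atz(cal,(355,247),145,T);print('cup',cup,np.hypot(*(cup-k)[:2]))
for y in(0,.1,):pass
g=atz(cal,(264,156),91,T);c,s=np.cos(v[2]),np.sin(v[2]);d=(g-v[[0,1,0]]);print('locktop',g,'local',c*d[0]+s*d[1],-s*d[0]+c*d[1])
# red/green dots
for p in[(261,178),(270,115)]:
    g=atz(cal,p,55,T);d=g[:2]-v[:2];print(g,c*d[0]+s*d[1],-s*d[0]+c*d[1])
E
```

```text
[6.15302865e+02 3.03488065e+02 5.92268725e-02] [-2.7 -3.   4.7 -2.9  0.8  5.4 -3.1  4. ]
knob [635.85971924 294.68944399 123.        ] [368.36033481 188.49602229] top [633.29731265 299.42601858 135.        ]
cup [637.02838877 229.16849775 145.        ] 65.53136794381972
locktop [507.14419894 293.61354269  91.        ] local -108.5535157148269 -3.4550532560011913
[504.83775317 254.70788571  55.        ] -113.15883082586646 -42.155969392164224
[498.89166511 339.96948561  55.        ] -114.04766689611829 43.3080952805097
```

View pics/b_zoom.png

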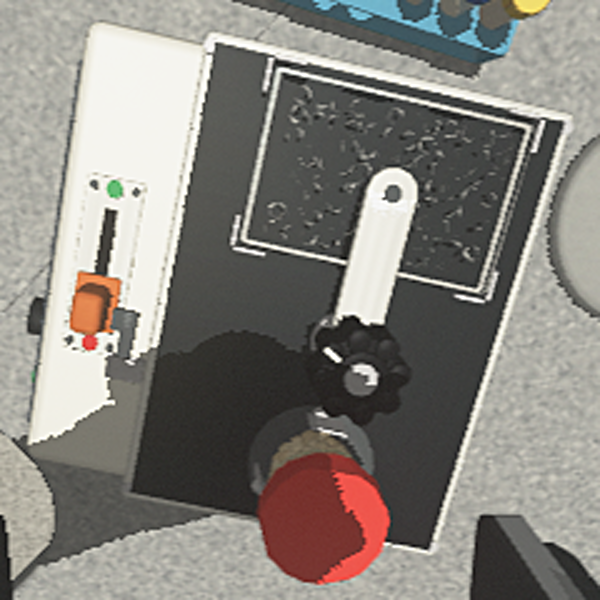

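```bash
python3 - <<'E'
from h import *
from scipy.optimize import least_squares
cal=get_calibration('wrist')
def shot(k):
    wait(0.25);s=sense();T=(s['ee_pos'],s['eef_rot']);print(s['t'],T[0].round(2),s['dq'].max().round(2))
    im=grab_frame('wrist');cv2.imwrite(f'pics/c{k}.png',im[:,:,::-1]);np.savez(f'c{k}.npz',p=T[0],R=T[1])
    for n,z in [('knob_grip',125),('lock_grip',80),('seed_cup',145)]:
        for d in outline_of(n,'wrist')[:1]:
            ys,xs=np.nonzero(d['mask']);print(n,round(d['conf'],2),d['position'],len(xs),xs.min(),xs.max(),ys.min(),ys.max(),atz(cal,d['position'],z,T).round(1))
shot(0)
goto([610,305,260],down(np.radians(0)))
shot(1)
E
```

```text
5.1583 [574.97 309.89 330.13] 0.21
knob_grip 0.78 [371.1, 190.5] 1319 348 389 168 211 [638.  295.8 125. ]
lock_grip 0.75 [265.2, 165.7] 547 254 279 150 184 [508.9 281.1  80. ]
seed_cup 0.85 [353.4, 245.3] 2426 328 380 214 275 [633.6 233.  145. ]
6.0167 [610.12 305.93 262.45] 0.38
knob_grip 0.69 [349.6, 189.0] 1901 325 372 165 216 [636.5 297.9 125. ]
lock_grip 0.66 [229.3, 192.7] 932 212 250 174 210 [511.6 280.3  80. ]
seed_cup 0.95 [351.6, 262.9] 3774 318 382 221 298 [638.5 232.7 145. ]
```

View pics/c1.png

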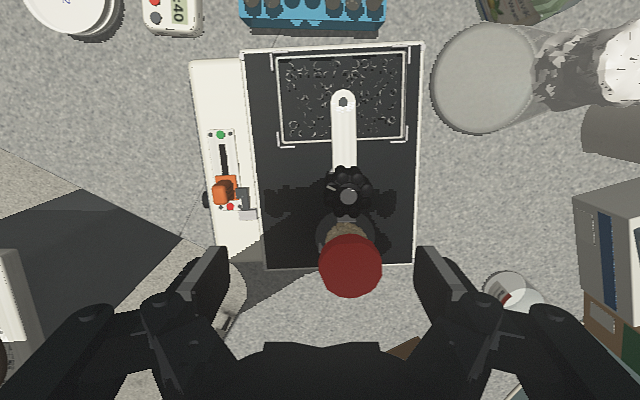

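View pics/c0.png

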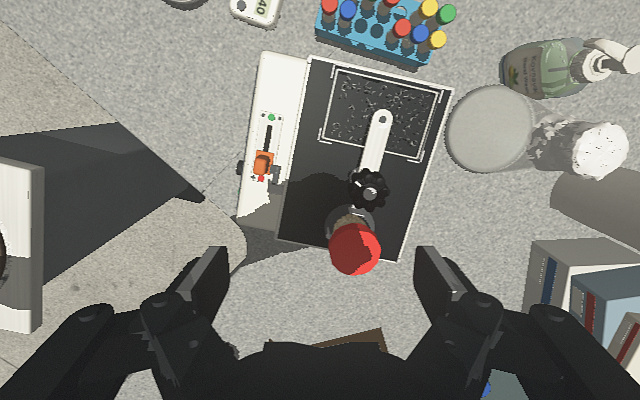

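c1 shows platform corners at (241,50), (424,43), (413,265) and (262,269), the knob centre bolt at (348,197) and the lid at (351,265). c0 is similar to the earlier view. Next is a joint fit.

```bash
python3 - <<'E'
from h import *
from scipy.optimize import least_squares
cal=get_calibration('wrist')
Ts=[(lambda b:(b['p'],b['R']))(np.load(f'c{k}.npz')) for k in(0,1)]
L=[(-80,125,69),(105,125,69),(105,-125,69),(-80,-125,69)]
px=[[(310,57),(452,89),(399,262),(277,240)],[(241,50),(424,43),(413,265),(262,269)]]
def W(v,P):
    c,s=np.cos(v[2]),np.sin(v[2]);return np.array([v[0]+c*P[0]-s*P[1],v[1]+s*P[0]+c*P[1],P[2]])
f=lambda v,ks:np.concatenate([proj(cal,W(v,P),Ts[k])-np.array(p) for k in ks for P,p in zip(L,px[k])])
for ks in([0],[1],[0,1]):
    r=least_squares(lambda v:f(v,ks),[620,300,0]);print(ks,r.x.round(3),r.fun.round(1));v=r.x
    print(' knob',W(v,(20,-10,123)).round(1))
# triangulate
def tri(pp):
    A=np.zeros((3,3));b=np.zeros(3)
    for p,T in zip(pp,Ts):
        o,d=ray(cal,p,T);d/=np.linalg.norm(d);M=np.eye(3)-np.outer(d,d);A+=M;b+=M@o
    return np.linalg.solve(A,b).round(1)
print('bolt tri',tri([(370,194),(348,197)]))
for z in(133,139):print(z,[atz(cal,p,z,T).round(1) for p,T in zip([(370,194),(348,197)],Ts)])
print('hole',[atz(cal,p,101,T).round(1) for p,T in zip([(382,119),(343,101)],Ts)])
print('lid',tri([(355,249),(351,266)]),[atz(cal,p,145,T).round(1) for p,T in zip([(355,249),(351,266)],Ts)])
print('lock',[atz(cal,p,91,T).round(1) for p,T in zip([(264,158),(221,188)],Ts)])
for p in[(261,178),(271,118)]:
    print('dots',W((0,0,0),atz(cal,p,57,Ts[0])).round(1))
for p in[(230,207),(220,134)]:print(atz(cal,p,57,Ts[1]).round(1))
ims=[cv2.imread(f'pics/c{k}.png') for k in(0,1)]
z=[cv2.resize(ims[0][140:290,305:405],None,fx=4,fy=4,interpolation=2),cv2.resize(ims[1][150:300,300:400],None,fx=4,fy=4,interpolation=2)]
cv2.imwrite('pics/c_z.png',np.hstack(z))
cv2.imwrite('pics/c_lock.png',np.hstack([cv2.resize(ims[0][90:200,225:305],None,fx=5,fy=5,interpolation=2),cv2.resize(ims[1][115:225,190:270],None,fx=5,fy=5,interpolation=2)]))
E
```

```text
[0] [6.14698e+02 3.02635e+02 6.20000e-02] [-3.  -2.7  4.5 -1.7  1.7  4.4 -3.3  3. ]
 knob [635.3 293.9 123. ]
[1] [6.13131e+02 3.03159e+02 3.80000e-02] [-3.3 -2.3  3.3 -2.4  1.4  3.6 -1.4  4.5]
 knob [633.5 293.9 123. ]
[0, 1] [6.13780e+02 3.02947e+02 4.80000e-02] [-2.  -3.8  4.9 -0.6 -0.3  4.7 -5.   1.7 -3.7 -1.1  2.7 -3.2  2.9  2.9
  0.2  5.1]
 knob [634.2 293.9 123. ]
bolt tri [633.5 296.4 144.8]
133 [array([636.2, 293.4, 133. ]), array([634.6, 292.5, 133. ])]
139 [array([634.8, 294.9, 139. ]), array([634.1, 294.4, 139. ])]
hole [array([629.8, 375. , 101. ]), array([630.3, 375.6, 101. ])]
lid [638.8 225.3 137.6] [array([636.8, 229. , 145. ]), array([638.2, 229.3, 145. ])]
lock [array([506.9, 292.9,  91. ]), array([506.8, 288.6,  91. ])]
dots [504.3 257.   57. ]
dots [500.3 338.4  57. ]
[504.2 255.7  57. ]
[499.9 340.1  57. ]
```

View pics/c_z.png

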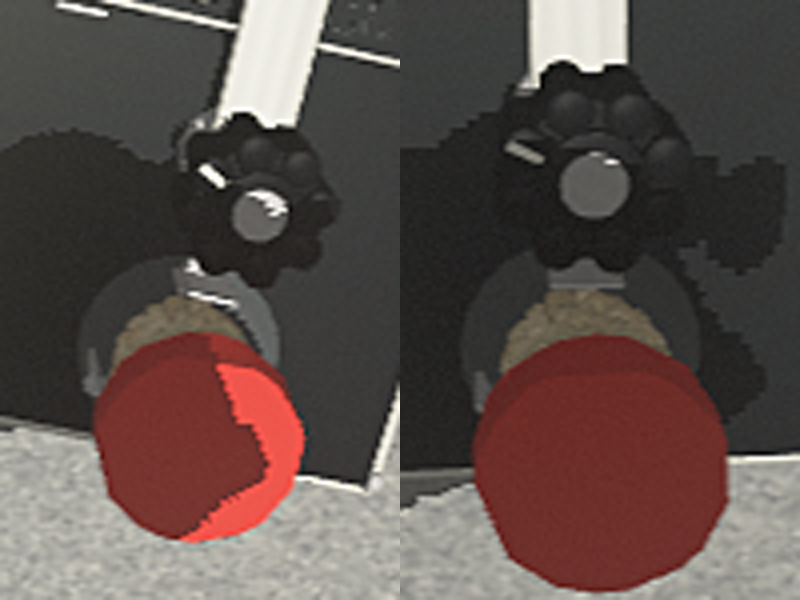

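View pics/c_lock.png

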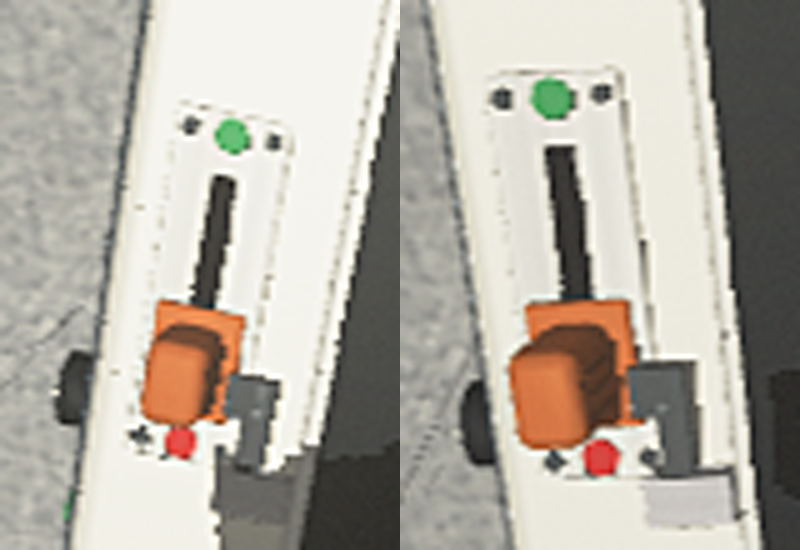

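```bash
cat >> h.py <<'E'
K=np.array([634.5,294.5])
def st(tag=''):
    s=sense();R=s['eef_rot'];print(tag,'t%.2f'%s['t'],s['ee_pos'].round(1),'yaw%.1f'%np.degrees(np.arctan2(R[1,0],R[0,0])),'F',s['ft_force'].round(1),'M',s['ft_torque'].round(2),'w%.1f'%s['grip_width']);return s
E
python3 - <<'E'
from h import *
R=down(np.radians(-38))
goto([*K,210],R); st('above')
movel([*K,108],R,feed=120); wait(.2); st('down')
gripper_close(30); st('closed')
E
```

```text
above t6.83 [634.4 294.9 210.3] yaw-37.8 F [ 0.7 -0.4 -0. ] M [-0.02 -0.06 -0.02] w85.7
down t8.03 [634.9 294.7 108.9] yaw-38.0 F [ 0.3 -0.7 -0.5] M [-0.01  0.01  0.01] w85.5
closed t8.47 [634.1 294.9 108.3] yaw-38.0 F [-2.6 -0.2  4.3] M [0.07 0.64 0.02] w44.7
```

```bash
python3 - <<'E'
from h import *
q=np.array(sense()['joints'])
s=sense();tz0=s['ft_torque'][2]
for i in range(1,12):
    q2=q.copy();q2[6]+=7.5*i
    move_joints(q2); s=st(i)
    if abs(s['ft_torque'][2]-tz0)>0.35: break
E
```

```text
1 t8.73 [634.1 294.8 108.3] yaw-30.7 F [-1.  -0.2  2.6] M [-0.05  0.31  0.09] w45.0
2 t8.99 [634.2 294.8 108.3] yaw-23.3 F [-0.7 -0.6  1.4] M [-0.1   0.22  0.1 ] w44.8
3 t9.24 [634.3 294.8 108.4] yaw-15.9 F [-1.4 -0.3  2. ] M [-0.11  0.05  0.08] w44.4
4 t9.49 [634.4 294.8 108.2] yaw-8.4 F [1.4 0.1 0.9] M [-0.03 -0.18  0.1 ] w44.9
5 t9.75 [634.5 294.7 108. ] yaw-0.9 F [ 2.5 -0.9 -1.6] M [ 0.06 -0.64  0.04] w44.5
6 t10.01 [634.6 294.7 108.3] yaw6.6 F [ 3.9  0.3 -2.7] M [ 0.01 -0.81  0.08] w44.6
7 t10.26 [634.7 294.8 108.4] yaw14.1 F [ 4.5 -0.4 -2.4] M [ 0.06 -0.98 -0.01] w45.0
8 t10.52 [634.7 294.8 108.5] yaw21.6 F [ 5.8 -0.4 -2.8] M [ 0.08 -1.1   0.04] w45.2
9 t10.77 [634.9 294.6 108.6] yaw29.0 F [ 5.6  1.  -1.9] M [ 0.02 -1.14 -0.45] w44.7
```

Torque jumped at yaw 29°, so the knob has reached the captive stop at −0.55. I back off slightly and let go so that it can drop.

```bash
python3 - <<'E'
from h import *
q=np.array(sense()['joints']);q[6]-=7
move_joints(q); st('back')
ungrasp(); wait(.3); st('open')
im=grab_frame('wrist');cv2.imwrite('pics/d_w.png',im[:,:,::-1])
im=grab_frame('scene');cv2.imwrite('pics/d_s.png',cv2.resize(im[150:290,180:360,::-1],None,fx=4,fy=4,interpolation=2))
E
```

```text
back t11.02 [634.8 294.6 108.5] yaw21.9 F [ 3.  -0.2 -1. ] M [ 0.04 -0.73 -0.08] w44.5
open t11.80 [634.9 294.6 108.5] yaw22.0 F [ 0.3  0.  -0.6] M [ 0.06 -0.01  0.04] w85.6
```

View pics/d_w.png

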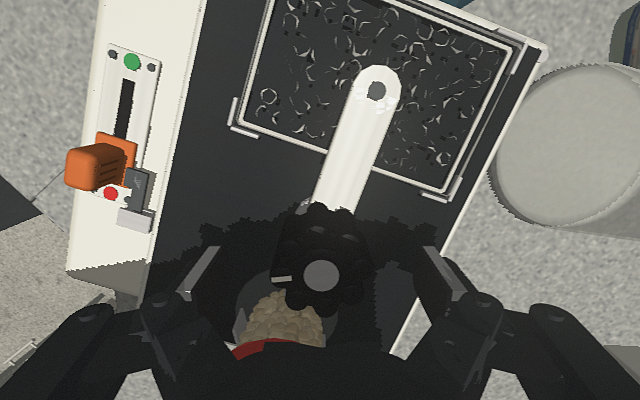

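View pics/d_s.png

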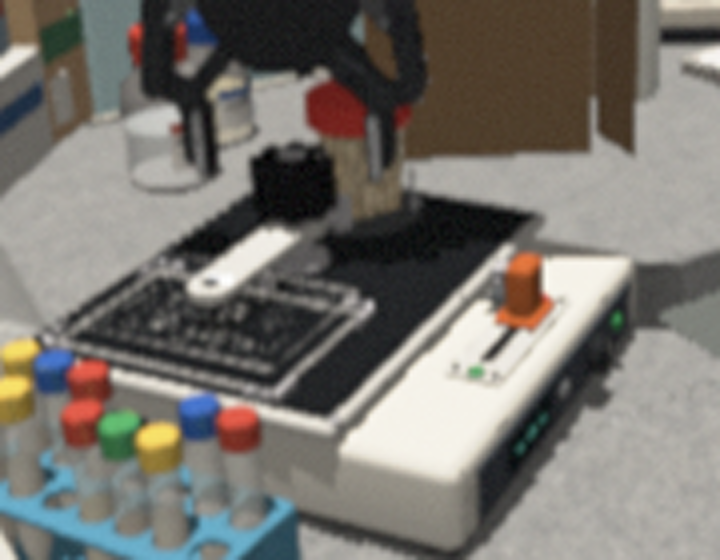

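The wrist view shows the bolt at (322,276), the arm hole at (376,91) and the mark at (282,279). I check the sink against projections.

```bash
python3 - <<'E'
from h import *
cal=get_calibration('wrist');s=sense();T=(s['ee_pos'],s['eef_rot'])
for z in(101,95,):print('hole',z,proj(cal,(630,375.3,z),T).round(1))
for z in(144,139,133,):print('bolt',z,proj(cal,(634.5,294.5,z),T).round(1))
sc=get_calibration('scene')
for z in(101,95,):print('hole scene',z,((proj(sc,(630,375.3,z))-[180,150])*4).round(1))
for z in(139,133,):print('knobtop scene',z,((proj(sc,(634.5,294.5,z))-[180,150])*4).round(1))
# compare initial scene
im=cv2.imread('pics/a_scene.png');cv2.imwrite('pics/a_sz.png',cv2.resize(im[150:290,180:360],None,fx=4,fy=4,interpolation=2))
E
```

```text
hole 101 [379.2  88.8]
hole 95 [376.9  89.1]
bolt 144 [321.1 292.7]
bolt 139 [321.1 285.3]
bolt 133 [321.1 277.2]
hole scene 101 [209.7 267.7]
hole scene 95 [210.9 278.4]
knobtop scene 139 [290.4 139.8]
knobtop scene 133 [291.2 150.1]
```

View pics/a_sz.png

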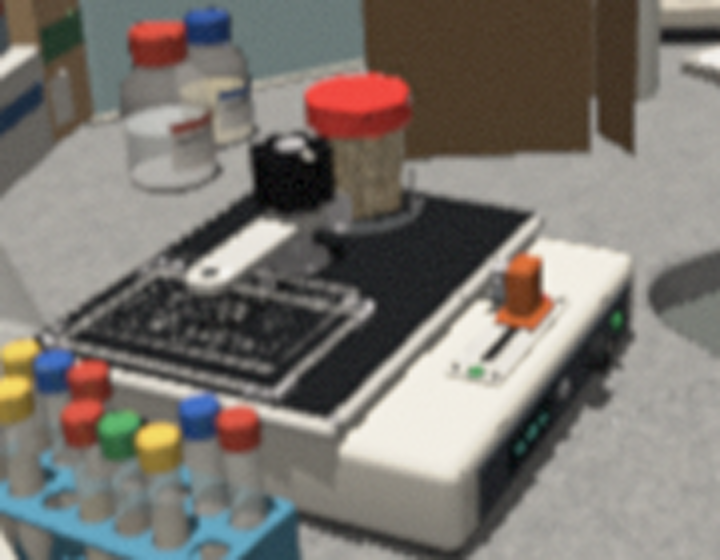

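The arm hole and knob top both moved down about 11–13 px at 4x, which matches a 6 mm drop. Now I screw forward.

```bash
cat >> h.py <<'E'
def turn(y0,y1,z0,step=8,thr=0.6,sink=2.4):
    """clockwise from yaw y0 down to y1 (deg), following the thread"""
    tz=[]
    n=int(np.ceil((y0-y1)/step)); 
    for i in range(1,n+1):
        y=y0-(y0-y1)*i/n; z=z0-sink*np.radians(y0-y)
        q=np.array(solve_ik([*K,z],down(np.radians(y)))); dq=q-np.array(sense()['joints'])
        if abs(dq[:6]).max()>6: print('big',dq.round(1)); return y,z
        move_joints(q); s=st(round(y,1))
        if abs(s['ft_torque'][2])>thr: return y,z
    return y,z
E
python3 - <<'E'
from h import *
q=np.array(sense()['joints']);q[6]+=20
move_joints(q); s=st('pre')
movel([*K,102.5],down(np.radians(42)),feed=40); wait(.15)
gripper_close(35); st('closed')
print(turn(42,-40,102.5))
E
```

```text
pre t12.32 [634.9 294.6 108.5] yaw41.8 F [-1.   0.1 -0.2] M [ 0.01 -0.02 -0.04] w85.4
closed t13.22 [635.  294.9 103. ] yaw42.0 F [1.3 0.2 1.7] M [ 0.23 -0.28 -0.02] w44.6
34.5 t13.47 [635.  294.8 102.8] yaw34.7 F [1.6 0.9 5. ] M [ 0.24 -0.23 -0.04] w44.8
27.1 t13.72 [634.9 294.8 102.6] yaw27.3 F [0.6 0.4 5.1] M [ 0.18 -0.08 -0.14] w44.5
19.6 t13.97 [634.8 294.7 102.2] yaw19.9 F [0.1 1.4 5.9] M [ 0.14 -0.04 -0.07] w44.6
12.2 t14.22 [634.7 294.7 101.9] yaw12.5 F [-0.1  0.6  6.3] M [ 0.13  0.08 -0.1 ] w44.9
4.7 t14.47 [634.6 294.7 101.7] yaw5.0 F [-0.1  0.8  6. ] M [ 0.09  0.21 -0.1 ] w44.7
-2.7 t14.72 [634.5 294.7 101.4] yaw-2.4 F [-1.5 -0.5  8. ] M [ 0.12  0.29 -0.14] w45.0
-10.2 t14.97 [634.4 294.7 101.1] yaw-9.9 F [-1.9 -0.   8.1] M [ 0.1   0.41 -0.06] w44.6
-17.6 t15.22 [634.3 294.7 100.8] yaw-17.4 F [-1.4 -0.1  7.2] M [ 0.14  0.43 -0.06] w44.5
-25.1 t15.47 [634.2 294.7 100.5] yaw-24.8 F [-2.2 -1.2  7.9] M [ 0.15  0.5  -0.12] w44.7
-32.5 t15.72 [634.2 294.8 100.2] yaw-32.3 F [-3.2  0.4  8.6] M [ 0.13  0.57 -0.07] w44.3
-40.0 t15.97 [634.1 294.8  99.9] yaw-39.7 F [-3.2 -0.1  9.2] M [ 0.17  0.61 -0.07] w44.6
(-40.0, np.float64(99.06519203207516))
```

```bash
python3 - <<'E'
from h import *
ungrasp(); st('open')
q=np.array(sense()['joints']);q[6]+=82
move_joints(q); s=st('pre')
movel([*K,99.3],down(np.radians(42)),feed=40); wait(.1)
im=grab_frame('wrist');cv2.imwrite('pics/e_w.png',im[:,:,::-1])
gripper_close(40); st('closed')
print(turn(42,-43,99.3,thr=0.5))
E
```

```text
open t16.46 [634.4 294.3  98.7] yaw-40.0 F [ 0.5 -0.  -0.8] M [ 0.06  0.01 -0.04] w85.2
pre t17.75 [634.4 294.3  98.8] yaw42.0 F [-0.6 -0.8 -0.5] M [ 0.01 -0.01 -0.01] w85.5
closed t18.60 [634.9 294.9  99.7] yaw42.0 F [1.4 1.6 2. ] M [ 0.18 -0.19  0.08] w44.4
34.3 t18.85 [634.8 294.8  99.3] yaw34.5 F [0.6 0.8 2.7] M [ 0.16 -0.24 -0.08] w44.6
26.5 t19.10 [634.8 294.7  98.9] yaw26.9 F [1.3 1.  3. ] M [ 0.24 -0.15 -0.05] w44.5
18.8 t19.35 [634.7 294.7  98.6] yaw19.2 F [1.  1.9 4.4] M [ 0.36 -0.09 -0.07] w44.4
11.1 t19.60 [634.6 294.7  98.2] yaw11.5 F [0.9 1.5 4.9] M [ 0.35 -0.06 -0.  ] w44.5
3.4 t19.85 [634.5 294.7  97.8] yaw3.8 F [0.2 1.5 5.9] M [ 0.35  0.08 -0.09] w44.8
-4.4 t20.10 [634.4 294.7  97.5] yaw-3.9 F [0.5 1.8 5.7] M [ 0.39  0.24 -0.06] w44.1
-12.1 t20.35 [634.3 294.7  97.2] yaw-11.6 F [0.3 1.2 6.2] M [ 0.44  0.28 -0.  ] w44.5
-19.8 t20.60 [634.2 294.7  96.9] yaw-19.4 F [-1.8  1.8  6.2] M [0.44 0.37 0.  ] w44.4
-27.5 t20.85 [634.1 294.8  96.6] yaw-27.1 F [-1.3  1.5  7.3] M [ 0.51  0.48 -0.08] w44.5
-35.3 t21.10 [634.4 295.1  96.4] yaw-34.8 F [-1.2  2.1  7.4] M [0.45 0.13 0.32] w44.8
-43.0 t21.35 [635.1 295.8  96.3] yaw-42.4 F [1.6 3.3 6.7] M [ 0.84 -0.29  0.61] w44.6
(-43.0, np.float64(95.73952832593156))
```

View pics/e_w.png

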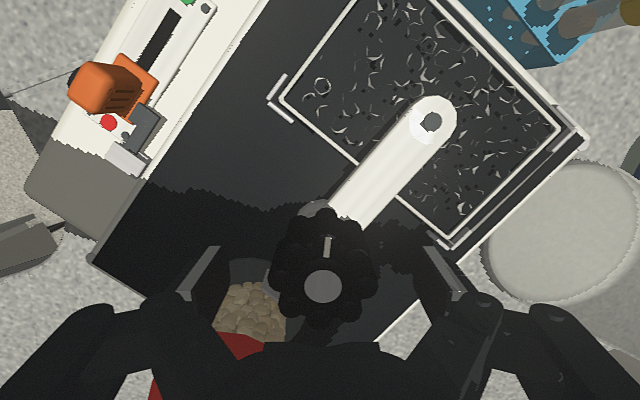

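```bash
python3 - <<'E'
from h import *
ungrasp(); wait(.1); st('open')
s=sense();p=s['ee_pos'].copy()
movel([p[0],p[1],210],down(np.radians(-42)),feed=150)
goto([600,300,240],down(0.0)); wait(.25)
s=st();np.savez('f.npz',p=s['ee_pos'],R=s['eef_rot']);T=(s['ee_pos'],s['eef_rot']);cal=get_calibration('wrist')
im=grab_frame('wrist');cv2.imwrite('pics/f_w.png',im[:,:,::-1])
r=outline_of('lock_grip','wrist');print(r[0]['conf'],r[0]['position'])
im=grab_frame('scene');cv2.imwrite('pics/f_s.png',cv2.resize(im[150:290,180:360,::-1],None,fx=4,fy=4,interpolation=2))
for z in(139,128):print(z,proj(cal,(634.5,294.5,z),T))
E
```

```text
open t21.93 [634.4 294.3  95.6] yaw-43.0 F [-0.1 -0.2 -0.2] M [ 0.01  0.   -0.03] w85.4
 t23.72 [600.1 299.7 239.2] yaw-0.1 F [0.9 0.2 0.1] M [0.05 0.06 0.01] w85.2
0.84 [232.2, 190.4]
139 [364.12361122 197.88278959]
128 [362.42347594 193.84360687]
```

View pics/f_w.png

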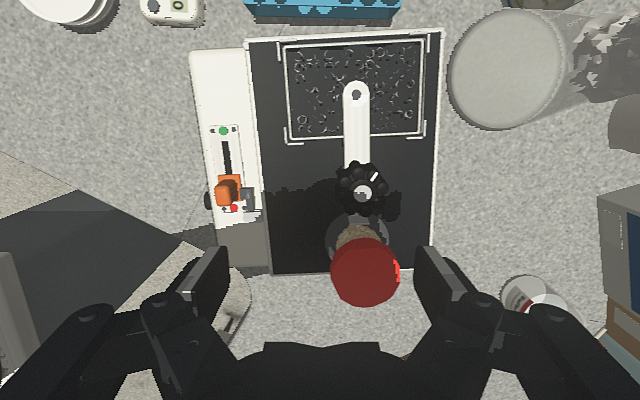

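View pics/f_s.png

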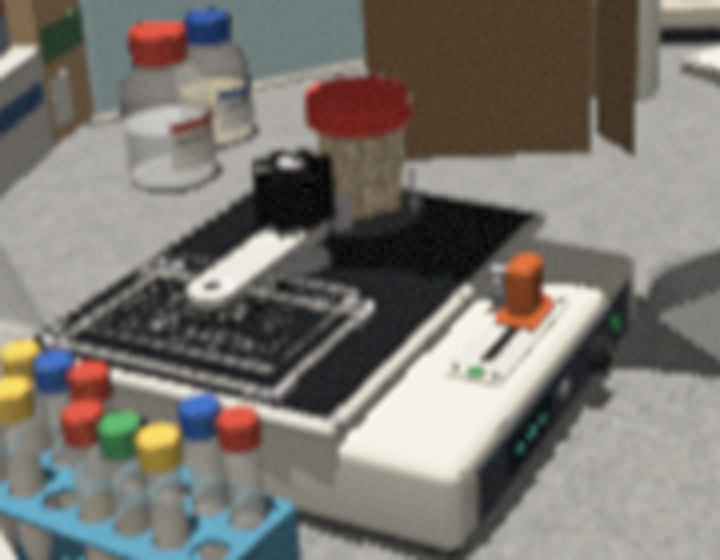

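The f view shows the knob mark at (375,177), which is 153° clockwise of where it was in the lead-in and matches the shoulder at 2.2 rad. Scene-view sink is consistent. Now I locate the lock.

```bash
python3 - <<'E'
from h import *
im=cv2.imread('pics/f_w.png')
cv2.imwrite('pics/f_lock.png',cv2.resize(im[115:225,195:265],None,fx=7,fy=7,interpolation=2))
b=np.load('f.npz');T=(b['p'],b['R']);cal=get_calibration('wrist')
# candidate overlay: predicted top corners for lock at y
def W(P,v=(613.8,302.9,.05)):
    c,s=np.cos(v[2]),np.sin(v[2]);return np.array([v[0]+c*P[0]-s*P[1],v[1]+s*P[0]+c*P[1],P[2]])
z=cv2.imread('pics/f_lock.png')
for y,col in((-25,(255,0,0)),(-15,(0,255,0)),(-10,(255,0,255))):
    for zz,hx,hy in((91,8,11),(62,12,15)):
        pts=np.array([(proj(cal,W((-112+a*hx,y+bb*hy,zz)),T)-[195,115])*7 for a,bb in((-1,-1),(1,-1),(1,1),(-1,1))])
        cv2.polylines(z,[pts.astype(int)],True,col,1)
cv2.imwrite('pics/f_lock2.png',z)
E
```

```text
(no output)
```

View pics/f_lock2.png

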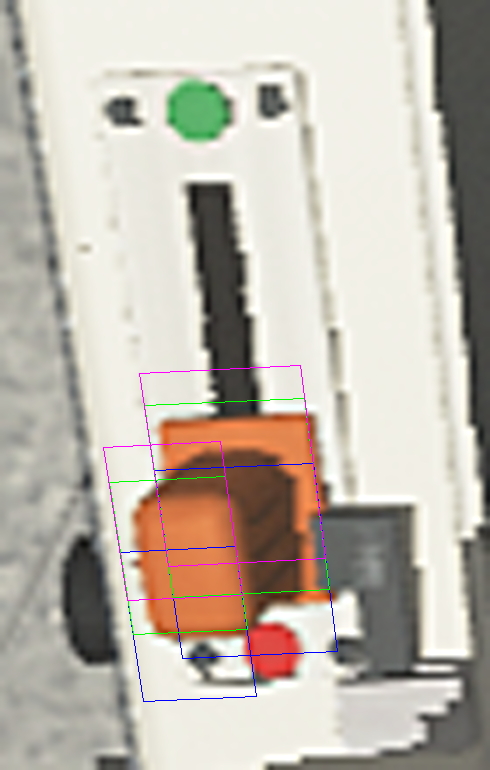

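The overlay puts the grip at about local (-110.5, -16), which is world (504, 281.5). I grasp it high enough to clear the platform.

```bash
python3 - <<'E'
from h import *
R=down(0.05)
goto([504.2,281.5,160],R); wait(.2); st()
im=grab_frame('wrist');cv2.imwrite('pics/g_w.png',im[:,:,::-1])
movel([504.2,281.5,73.5],R,feed=100); wait(.15); st('down')
gripper_close(25); st('closed')
im=grab_frame('scene');cv2.imwrite('pics/g_s.png',cv2.resize(im[150:290,180:360,::-1],None,fx=4,fy=4,interpolation=2))
E
```

```text
t24.63 [505.7 281.7 160.8] yaw2.8 F [0.4 0.2 0.4] M [-0.    0.06 -0.01] w85.2
down t25.85 [504.6 281.7  74.1] yaw2.9 F [0.3 0.4 0.2] M [-0.   -0.04 -0.03] w85.1
closed t26.48 [503.2 281.5  73.7] yaw2.9 F [-3.6 -0.6  5.6] M [-0.11  0.87 -0.06] w15.3
```

View pics/g_w.png

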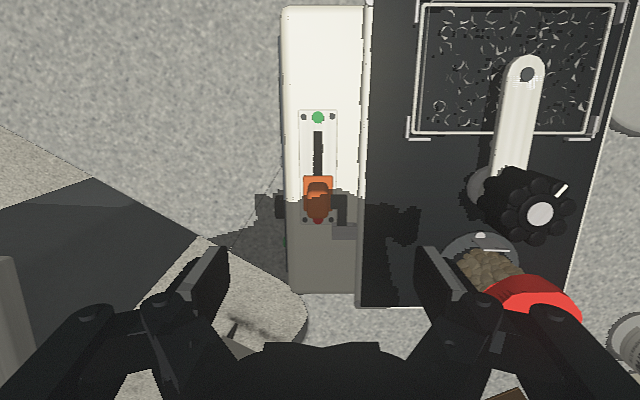

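View pics/g_s.png

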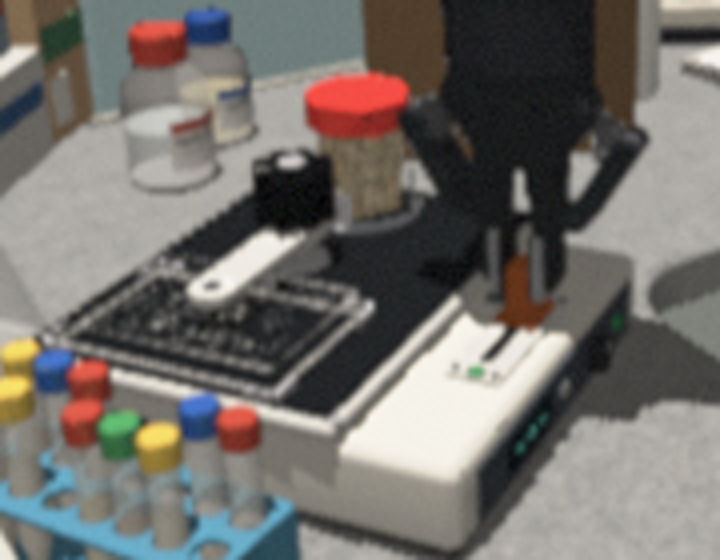

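The grip is held (width 15.3 mm). Next I slide it to the end stop while watching the force.

```bash
python3 - <<'E'
from h import *
R=down(0.05);p=np.array([503.2,281.5]);u=np.array([-np.sin(.05),np.cos(.05)])
for d in [8,16,24,30,34,37,40,43,46,49,52]:
    movel([*(p+u*d),73.5],R,feed=50); s=st(d)
    if (s['ft_force'][:2]@u)<-14: break
im=grab_frame('scene');cv2.imwrite('pics/h_s.png',cv2.resize(im[150:290,180:360,::-1],None,fx=4,fy=4,interpolation=2))
E
```

```text
8 t26.84 [502.8 290.5  73.7] yaw2.9 F [-0.7  1.6  4. ] M [ 0.33  0.31 -0.06] w15.6
16 t27.15 [502.3 298.6  73.7] yaw2.9 F [-1.1  0.7  4.3] M [ 0.22  0.43 -0.04] w15.5
24 t27.46 [502.  306.5  73.7] yaw2.9 F [-1.5  1.4  4.9] M [ 0.25  0.41 -0.09] w15.4
30 t27.73 [501.7 312.5  73.7] yaw2.9 F [-1.6  0.7  5.1] M [ 0.22  0.42 -0.07] w15.1
34 t27.98 [501.5 316.2  73.7] yaw2.9 F [-1.4 -0.8  5.8] M [-0.    0.43  0.  ] w15.4
37 t28.23 [501.3 319.   73.7] yaw2.9 F [-1.8 -0.3  6.3] M [-0.08  0.42  0.  ] w15.3
40 t28.48 [501.2 321.9  73.7] yaw2.9 F [-2.3  0.2  6.2] M [-0.15  0.43 -0.04] w15.3
43 t28.73 [501.1 324.9  73.7] yaw2.9 F [-2.   0.5  5.8] M [-0.11  0.43 -0.02] w15.4
46 t28.98 [501.1 325.1  73.7] yaw2.8 F [-3.2 -7.4  9.8] M [-1.63  0.63  0.06] w15.6
49 t29.23 [501.1 325.2  73.6] yaw2.7 F [ -4.2 -14.2  12.8] M [-3.11  0.84  0.06] w15.1
52 t29.48 [501.1 325.4  73.6] yaw2.6 F [ -5.7 -21.5  17.7] M [-4.74  0.96  0.14] w15.3
```

View pics/h_s.png

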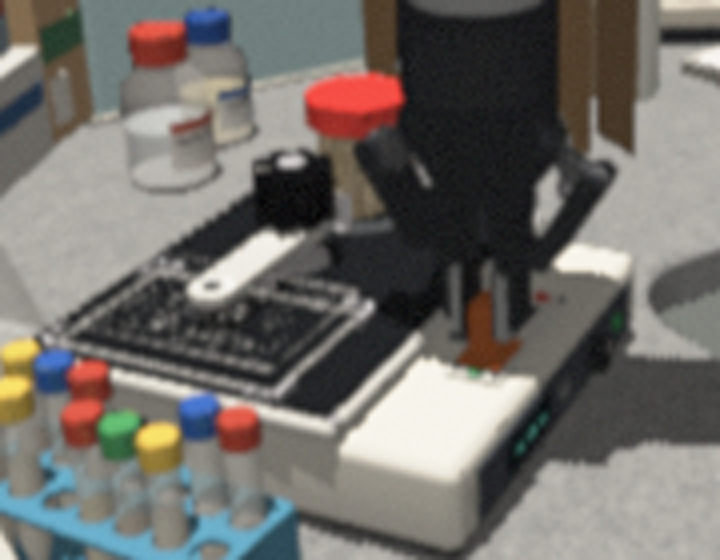

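```bash
python3 - <<'E'
from h import *
ungrasp(); wait(.1); s=st('open')
movel([s['ee_pos'][0],s['ee_pos'][1],180],down(.05),feed=150)
goto([600,300,260],down(0.0)); wait(.25); s=st();T=(s['ee_pos'],s['eef_rot'])
im=grab_frame('wrist');cv2.imwrite('pics/i_w.png',im[:,:,::-1])
im=grab_frame('scene');cv2.imwrite('pics/i_s.png',cv2.resize(im[150:290,180:360,::-1],None,fx=4,fy=4,interpolation=2))
E
```

```text
open t30.31 [500.6 333.5  73.5] yaw2.9 F [ 0.7  1.1 -0.3] M [ 0.01  0.   -0.04] w85.2
 t32.01 [598.7 301.  258.9] yaw0.1 F [ 1.3  0.7 -0.5] M [-0.02  0.07  0.  ] w85.7
```

View pics/i_w.png

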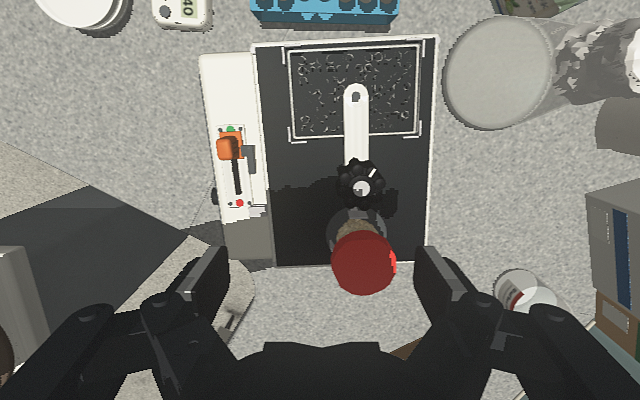

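View pics/i_s.png

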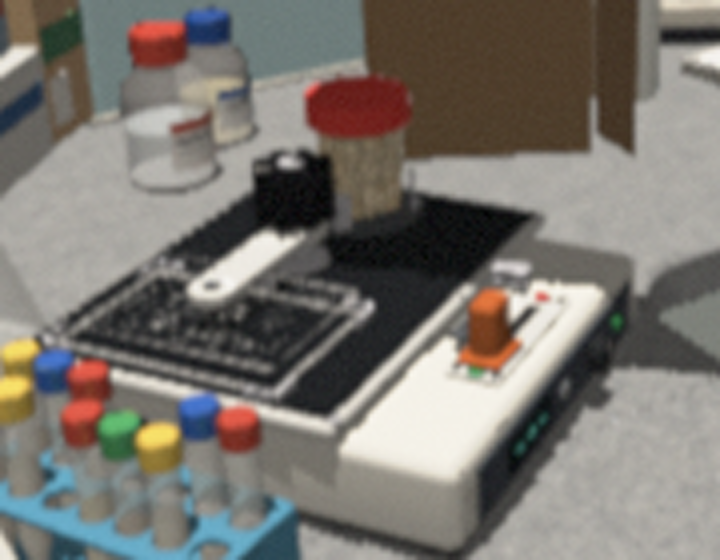

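The lock is at the green dot, the bolt is drawn, the knob mark is unchanged, and the plate and cup are in place. Handing in.

```bash
python3 -c "
from plant import *
print(job_done())"
```

```text
the job is handed in; nothing more can be done
None
```

The shaker is ready for a run, and I handed the job in at about 32 s with the gripper open and clear of everything. The system reports no verdict.

- **Knob, backwards:** I turned it counter-clockwise until the torque jumped at the captive stop, then backed off slightly and let go. The scene image showed it had dropped about 6 mm into the lead-in.
- **Knob, home:** I screwed it clockwise in two strokes, following it down, until the torque rose to about 0.6 N m. The white mark had turned about 153° from the lead-in position, which matches the shoulder at 2.2 rad.
- **Transport lock:** Only then did I slide it towards the green dot, about 44 mm until it stopped with about 21 N of resistance. The last images show it at the green dot.
- **Surroundings:** In the last images the microplate, the cup on the shaker, the rack and the timer look unmoved.

**Disagreements:**
- The start angle came out as about 0.6 rad from the back-turn and 0.4 rad from the first view of the mark. The mark views are oblique, and the shoulder was reached either way.
- My fit of the platform corners was off by up to 5 pixels. I took the knob and lock positions from direct sightings instead, and both grasps closed at the expected widths.

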